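Set inching speed and hold the test-stand guard open

ROBOT

A 6-joint arm with a two-finger parallel gripper is mounted at the origin on the work surface. World frame = base frame: x ahead of the robot, y to its left, z up, the work surface at z = 0. Lengths are in m, angles in rad, forces in N, time in s.
With the tool pointing down it reaches from about 0.35 to 0.8 m from the base axis. Payload 7.3 kg.
Tool frame: the origin (TCP) lies at the very end of the fingers, on their centre line; the grasp point (between the pads) lies arm.hold_point_z behind it (arm.hold_point_z is the distance from the TCP to the grasp point, in m); z points along the fingers, y is the line along which they close (so a half turn about z gives the same grasp; the last joint's range is limited). The gripper opens to 85 mm and grips with 20 to 120 N. Pads are 22 mm wide; open, the fingers measure 114 mm over their backs; the gripper's body (76 mm by 85 mm) begins 54 mm behind the grasp point. The pads swing forward as they close: fully open they stand 13 mm farther back than shut.
Start: joints at [-1.384, 0.342, 1.524, -0, 1.275, -0.146], TCP at [0.172, -0.496, 0.231] pointing down, gripper open.
Joint ranges: [-2.53, 2.53], [-0.77, 2.02], [0.04, 2.7], [-1, 4.14], [0.28, 2.66], [-3.11, 3.11]. Speed limits (rad/s): [2.57, 2.57, 3.14, 3.14, 3.14, 3.14].

INTERFACE

Orientations are given as a unit quaternion [x, y, z, w].
In Python, from workcell import arm, imaging, models gives the robot as it stands.
- The arm moves only by the tool step_arm, never from a script. Its argument "motion" is a list of rows, each a list of 7 numbers: the shift along the tool's x, y, z in mm, then the turn, a rotation vector about the tool's x, y, z in rad, then the opening, from 0 (shut) to 1 (fully open). In form: [[dx, dy, dz, ax, ay, az, fingers], ...]. A call has 1 to 20 rows; each row shifts and turns the commanded pose from where the row before left it, along the tool's axes as they then stand; what a row does not reach is not made up. A row lasts 1/8 s, in which the tool goes at most 62.5 mm and 10.7 degrees, less where a joint would pass 70% of its speed; a pose out of reach is approached as far as the arm can. A call is refused whole if a number of a shift passes 62.5 or a number of a turn 0.188, either way. A call with a gripper value outside its range is refused whole. The fingers move at their own pace and stop on an object; the grip force is fixed at half the most. Time passes only in rows, so rows that do not move let the fingers close. It gives the time, the measured TCP pose, the force, the opening and the grip force at its end, in the units of the state.
- arm.observe(): the state, without advancing time (a new reading comes with each control period).
- imaging.snapshot(name): name is "side" or "top" or "wrist"; returns the picture (384x512x3 uint8, red, green, blue); there is no depth.
- imaging.camera_params(name): a dict with "vertical_fov" (degrees; the focal length in pixels is half the picture's height over the tangent of half this angle, whatever the lens; pixels are square), "cx", "cy" (the principal point, pixels), "R" (3x3) and "t" (3): a world point X has camera coordinates R X + t. Camera axes: x right, y down, z forward; pixel columns grow to the right and rows downward; lengths in m; the calibration is good to about 2 mm. A picture is of the moment at which its call begins: read the wrist's pose just before it. camera_params takes no time and is no camera call; for the wrist camera it gives the pose at the moment of the call.
- arm.finish_job(): hands the job in; it is judged then, once.
Trained networks look in the newest picture that a camera, given by its name, has taken for a name from the list of things; names that differ only in an ending like _2 or _b are one class to them, and where a whole thing is asked for, a point or a joint stands for the part that bears it (a point fixed in the world has none). Each returns a list of dicts, best first, with "conf" (0 to 1); they miss things now and then, are a little off and sometimes report something else, mostly with a low value. They report only what shows in the picture. A call takes as long as a camera call.
- models.regions_of(label, camera): "mask" (384x512 bool, what is visible of it) and "extent" ([left, top, right, bottom] in pixels, round what is visible of it).
- models.place_of(label, camera): "location" ([column, row] in pixels: a listed point, or the origin of a listed thing).
The state is a dict: "clock": time; "q": joint angles; "qd": joint speeds; "joint_torque": joint torques, N m; "eef_pos": TCP position; "ee_rot": TCP orientation; "wrist_force": force on the tool from outside, world axes, zero at the start; "moment": the same for the moment, N m; "opening": opening from 0.0 (shut) to 1.0 (fully open); "finger_force": force on a finger pad.
Only numpy, scipy, OpenCV 4.12 (cv2) and the standard library are available. Lean on these libraries where they do the work, as an engineer would, in place of code of your own. Each camera call takes 0.05 s, during which the arm holds its last target. There are 200 camera calls.

TASK

On the motor test stand's speed controller, slide the black speed grip along its track until it is level with the little brass pointer beside the track. Then lift the cage guard of the stand by its front bar and keep holding it open at 45 degrees so the motor can be inspected: the guard falls shut if let go, so finish while still holding it there. Keep the guard shut until the speed is set, do not shift the pointer, and leave everything else on the bench where it is.

Things in the scene. Friction and masses are not known exactly. Their poses are not given: they have to be found in the camera images.
- stand: motor test stand, a grey open-topped steel box 200 (x) x 200 (y) x 110 mm high with a motor inside, fixed to the bench; origin at the centre of its underside, +x from its front (guard bar side, towards the robot) to its rear (hinge side), z up. It stands left or right of the controller, turned a little (up to 0.25 rad)
- guard (a joint): opening angle of the cage guard, rad: 0 = shut and level, grows as its front edge goes up (45 degrees = 0.785), stop at 1.6. Guard 0.3 to 0.65 kg, free hinge with no spring or stay, so it falls shut by its weight; about 2 to 4 N at the bar lifts it
- guard_bar (a point): middle of the guard's front bar: a round steel bar 10 mm in diameter, 120 mm long, along the stand's y, carried by two side rods of the same thickness 60 mm either side of the middle. 55 mm in front of the guard's front edge in its plane (open gap between), 245 mm from the hinge, 114 mm above the bench when shut, nothing under it. Turns with the guard
- guard_hinge (a point): point on the guard's hinge axis, middle of the stand's rear top edge, 95 mm behind the stand's origin and 114 mm up; the axis is level, along the stand's y. Guard: flat steel cage 190 mm deep, 200 mm wide, 8 mm thick
- console: speed controller, grey box 260 (x) x 120 (y) x 50 mm high fixed to the bench, turned up to 0.22 rad; origin on its underside on the centre line, 175 mm behind its front face (robot side). The track runs along its x in the middle of its top, centred 70 mm before the origin. A black display block 35 x 90 mm, 18 mm high, stands on it, centre 60 mm behind the origin
- speed (a joint): position of the slider grip along the track, m: 0 = end nearest the robot, 0.12 = far end, along the controller's +x; it stays where left (about 2 N to slide)
- speed_top (a point): centre of the top of the black slider grip, a block 20 mm along the track, 28 mm across, 40 mm high, standing on the controller's top (its top is 90 mm above the bench); a thin white line across its top marks its middle
- mark (a joint): position of the brass pointer along the track, m, same zero and direction as speed: the grip is level with it when the two are equal. A person could push it, so do not touch
- mark_tip (a point): tip of the brass pointer, a flat piece 12 mm wide, 20 mm long and 6 mm high on the controller's top to the left (+y) of the track; the tip points at the track, 26 mm from the track's middle line; x along the track
- solenoid: brass solenoid, cylinder 38 mm wide, 67 mm high, standing between stand and controller; origin under its centre
- mug: white mug, 76 mm wide, 85 mm high, in front of the robot; origin under its centre
- wrench: steel wrench lying flat on the bench near the robot, to the right
- screwdriver: screwdriver lying on the bench at the left
- endplate: aluminium motor end plate 100 x 100 x 12 mm with five holes, lying at the right; origin under its centre
- oil: grey oil bottle 56 mm wide, 150 mm high, standing at the right; origin under its centre
- partsbin: black parts bin 140 x 100 x 50 mm, at the left; origin under its centre

How it is judged:
On the way:
1. the speed grip is level with the pointer (within 5 mm) while the guard is still shut (x of speed_top in the frame of mark_tip between -0.005 and 0.005 m and value of joint guard below 0.06 rad), for 0.2 s.
At the end, for the whole second after the job is handed in: The gripper's fingers are holding the guard (at least 1 N) still at 45 degrees, give or take 5.7 (0.685 to 0.885 rad), no loose thing touching it, and the speed grip stands within 6 mm of the pointer along the track (x of speed_top in the frame of mark_tip between -0.006 and 0.006 m and value of joint guard between 0.685 and 0.885 rad and velocity of joint guard between -0.08 and 0.08 rad/s and contact force between the fingers and guard above 1 N and contact force between guard and solenoid below 0.2 N and contact force between guard and mug below 0.2 N and contact force between guard and wrench below 0.2 N and contact force between guard and screwdriver below 0.2 N and contact force between guard and endplate below 0.2 N and contact force between guard and oil below 0.2 N and contact force between guard and partsbin below 0.2 N); the arm keeps its last pose, push and grip.
It fails at once if the guard is lifted (over 0.15 rad) while the speed grip is more than 8 mm from the pointer (value of joint guard above 0.15 rad and not (x of speed_top in the frame of mark_tip between -0.008 and 0.008 m)).
It fails at once if the brass pointer is shifted by more than 4 mm (distance of mark_tip from where it was at the start of the episode above 0.004 m).
It fails at once if another thing on the bench is shifted by more than 25 mm (distance of any of solenoid, mug, wrench, screwdriver, endplate, oil, partsbin from where it was at the start of the episode above 0.025 m).
It also fails if it takes over 58 s, if anything falls off the work surface, if the arm or the gripper's body presses on something with over 40 N, if the wrist force passes 120 N, or if a joint passes its speed limit or range.

## Working session

There is one attempt and no reset: what is moved stays moved. The work goes in short steps, Python scripts to look and compute and a tool call to move; the robot and the scene stay as the last step left them, time stands still between calls to the robot, and variables do not carry over. Pictures are saved under pics/ and viewed, at most 10 in all, crops included, and the job is handed in when it is done.

Besides the shell and the picture viewer there is one more tool, called after ">>>" as name(argument=value, ...) on one line, values as JSON. step_arm: Moves the arm, as the interface text tells. Its arguments: {"type":"object","properties":{"motion":{"type":"array"}},"required":["motion"]}

```bash
mkdir -p pics; ls
cat > h.py <<'E'
import numpy as np, cv2
from scipy.spatial.transform import Rotation as Ro
from workcell import arm, imaging, models
def cam(n):
    p=imaging.camera_params(n); f=192/np.tan(np.radians(p['vertical_fov'])/2)
    return f,p['cx'],p['cy'],np.array(p['R']),np.array(p['t'])
def ray(c,uv):
    f,cx,cy,R,t=c; d=R.T@np.array([(uv[0]-cx)/f,(uv[1]-cy)/f,1]); return -R.T@t,d/np.linalg.norm(d)
def atz(c,uv,z):
    o,d=ray(c,uv); return o+d*(z-o[2])/d[2]
def tri(L):
    A=0;b=0
    for c,uv in L:
        o,d=ray(c,uv); P=np.eye(3)-np.outer(d,d); A=A+P; b=b+P@o
    X=np.linalg.solve(A,b); return X,[np.linalg.norm((np.eye(3)-np.outer(ray(c,uv)[1],ray(c,uv)[1]))@(X-ray(c,uv)[0])) for c,uv in L]
def proj(c,X):
    f,cx,cy,R,t=c; q=R@np.asarray(X)+t; return np.array([cx+f*q[0]/q[2],cy+f*q[1]/q[2]])
def snap(n,name=None):
    c=cam(n); im=imaging.snapshot(n)
    if name: cv2.imwrite('pics/'+name+'.png',im[:,:,::-1])
    return c,im
E
python3 - <<'E'
from h import *
np.set_printoptions(precision=3,suppress=True)
C={}
ims=[]
for n in('top','side'):
    C[n],im=snap(n); ims.append(im)
cv2.imwrite('pics/a.png',cv2.resize(np.hstack(ims)[:,:,::-1],(800,300)))
cv2.imwrite('pics/top.png',cv2.resize(ims[0][:,:,::-1],(800,600)))
print(arm.hold_point_z, {k:v for k,v in arm.observe().items()})
for l in('speed_top','mark_tip','guard_bar','guard_hinge','stand','console','solenoid','mug','oil','wrench','endplate'):
    r={}
    for n in C:
        q=models.place_of(l,n)
        if q: r[n]=q[0]
    print(l,{n:(np.array(r[n]['location']),round(r[n]['conf'],2)) for n in r}, tri([(C[n],r[n]['location']) for n in r]) if len(r)==2 else '')
E
```

```text
pics
0.0187 {'clock': 0.1, 'q': array([-1.384,  0.343,  1.525,  0.   ,  1.275, -0.146]), 'qd': array([-0.   , -0.001, -0.   ,  0.001, -0.002, -0.001]), 'joint_torque': array([  0.001, -43.445, -24.649,  -0.   ,   0.005,   0.   ]), 'eef_pos': array([ 0.171, -0.496,  0.231]), 'ee_rot': array([ 0.986,  0.166, -0.   , -0.001]), 'wrist_force': array([-0.342, -0.957, -0.736]), 'moment': array([-0.026,  0.037, -0.024]), 'finger_force': 0.0, 'opening': 1.002304297618405}
speed_top {'top': (array([201.9, 168.9]), 0.62), 'side': (array([192.6, 157.3]), 0.7)} (array([0.602, 0.148, 0.403]), [np.float64(0.04949404078186522), np.float64(0.04949404078186517)])
mark_tip {'side': (array([261.3, 162.7]), 0.6)} 
guard_bar {'top': (array([306.5, 201.3]), 0.72), 'side': (array([264.3, 163.5]), 0.73)} (array([ 0.496, -0.175,  0.095]), [np.float64(0.0035056969202659927), np.float64(0.0035056969202660014)])
guard_hinge {'top': (array([302.7, 129.1]), 0.93), 'side': (array([191.2, 160.5]), 0.88)} (array([ 0.75 , -0.17 ,  0.099]), [np.float64(0.003316046704235144), np.float64(0.0033160467042349013)])
stand {'
[... 473 characters left out ...]
array([301.1, 222.2]), 0.57)} (array([ 0.371, -0.012, -0.004]), [np.float64(0.0032957236224224187), np.float64(0.003295723622422451)])
oil {'top': (array([363.9, 160.5]), 0.87), 'side': (array([224.1, 140.7]), 0.78)} (array([ 0.668, -0.418, -0.023]), [np.float64(0.006611854175411502), np.float64(0.0066118541754112735)])
wrench {'top': (array([337.8, 259.9]), 0.76), 'side': (array([332.1, 161.7]), 0.71)} (array([ 0.273, -0.289,  0.014]), [np.float64(0.011891087377281647), np.float64(0.011891087377281727)])
endplate {'top': (array([370. , 204.2]), 0.8), 'side': (array([268.2, 133. ]), 0.95)} (array([ 0.493, -0.417,  0.027]), [np.float64(0.008136191031887481), np.float64(0.008136191031887558)])
```

View pics/a.png

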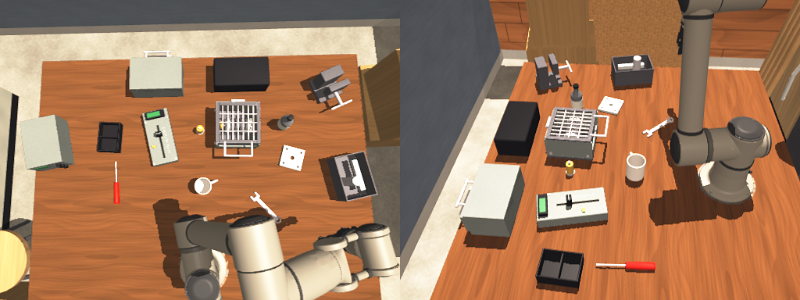

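View pics/top.png

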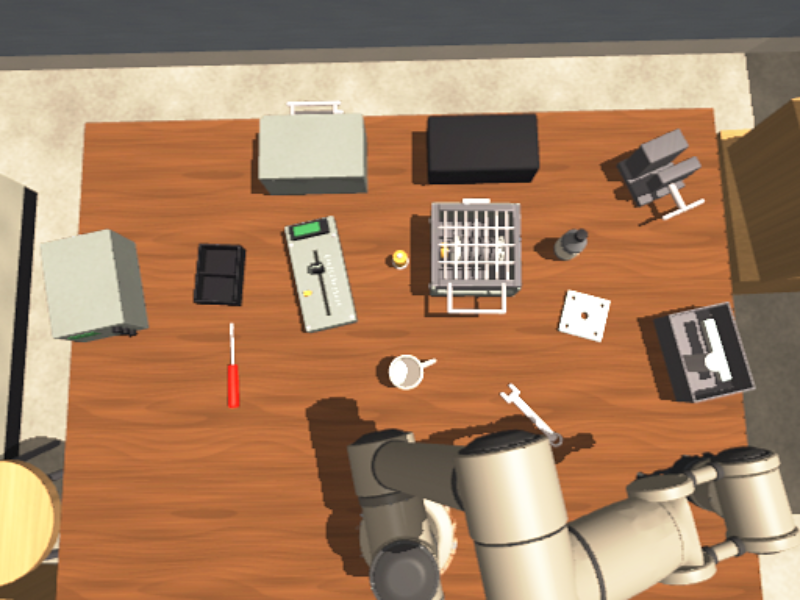

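The top view shows the controller at (320,272) of 800x600, its grip at (316,268), the pointer at (307,293), the stand's guard at (475,248) with its bar at (477,310), and the mug in front. I'll swing over and look with the wrist camera.

>>> step_arm(motion=[[52, 0, -8, 0, 0, -0.1, 1], [52, 0, -8, 0, 0, -0.1, 1], [52, 0, -8, 0, 0, -0.1, 1], [52, 0, -8, 0, 0, -0.1, 1], [52, 0, -8, 0, 0, -0.1, 1], [52, 0, -8, 0, 0, -0.1, 1], [52, 0, -8, 0, 0, -0.1, 1], [52, 0, -8, 0, 0, -0.1, 1], [52, 0, -8, 0, 0, -0.1, 1], [0, 0, 0, 0, 0, 0, 1]])

```text
clock: 2.45
eef_pos: [0.5093, -0.1905, 0.304]
ee_rot: [0.814, 0.58, 0.001, 0.0]
wrist_force: [-0.7, -0.6, -0.4]
opening: 1.001
finger_force: 0.0
```

```bash
cat > look.py <<'E'
from h import *
import sys,json,os
np.set_printoptions(precision=3,suppress=True)
s=arm.observe(); print(s['clock'],s['q'],s['eef_pos'],s['ee_rot'],s['wrist_force'])
c,im=snap('wrist',sys.argv[1])
D=json.load(open('d.json')) if os.path.exists('d.json') else []
for l in sys.argv[2].split(','):
    q=models.place_of(l,'wrist')
    if q: print(l,np.array(q[0]['location']),round(q[0]['conf'],2)); D.append([l,[c[0],c[1],c[2],c[3].tolist(),c[4].tolist()],list(map(float,q[0]['location']))])
json.dump(D,open('d.json','w'))
for l in sys.argv[2].split(','):
    L=[((d[1][0],d[1][1],d[1][2],np.array(d[1][3]),np.array(d[1][4])),d[2]) for d in D if d[0]==l]
    if len(L)>1: print(l,len(L),*tri(L))
    for z in [float(v) for v in sys.argv[3].split(',')]:
        if L: print('  ',z,atz(*L[-1],z))
E
python3 look.py w1 guard_bar,guard_hinge,speed_top,mark_tip,solenoid .114
```

```text
2.45 [-0.499  0.332  1.339  0.001  1.47  -0.167] [ 0.509 -0.19   0.304] [0.814 0.58  0.001 0.   ] [-0.675 -0.649 -0.426]
guard_bar [243.  141.5] 0.94
guard_hinge [466.4  77.5] 0.82
speed_top [383.1 232.8] 0.2
   0.114 [ 0.5   -0.164  0.114]
   0.114 [ 0.746 -0.177  0.114]
   0.114 [ 0.626 -0.328  0.114]
```

>>> step_arm(motion=[[50, 0, 0, 0, 0, -0.1, 1], [55, 0, 0, 0, 0, -0.1, 1], [55, 0, 0, 0, 0, -0.1, 1], [55, 0, 0, 0, 0, -0.1, 1], [55, 0, 0, 0, 0, -0.1, 1], [55, 0, 0, 0, 0, -0.1, 1], [0, 0, 0, 0, 0, 0, 1]])

```text
clock: 3.62
eef_pos: [0.5342, 0.1281, 0.3032]
ee_rot: [0.607, 0.795, 0.0, -0.0]
wrist_force: [-0.5, 0.6, 1.4]
opening: 1.001
finger_force: 0.0
```

```bash
python3 look.py w2 guard_bar,speed_top,mark_tip,console,solenoid 0.056,0.09
```

```text
3.625 [ 0.096  0.344  1.323  0.001  1.475 -0.17 ] [0.534 0.128 0.303] [ 0.607  0.795  0.    -0.   ] [-0.467  0.561  1.413]
guard_bar [185.8 348.1] 0.98
speed_top [336.9 119.3] 0.65
mark_tip [297.1  94.9] 0.67
console [346.7 115.9] 0.58
solenoid [301.7 233.7] 0.82
guard_bar 2 [ 0.503 -0.162  0.119] [np.float64(0.0023242683823407454), np.float64(0.0023242683823407476)]
   0.056 [ 0.504 -0.234  0.056]
   0.09 [ 0.505 -0.195  0.09 ]
speed_top 2 [0.383 0.226 0.962] [np.float64(0.013033224792591697), np.float64(0.013033224792591721)]
   0.056 [0.62  0.194 0.056]
   0.09 [0.611 0.195 0.09 ]
   0.056 [0.562 0.209 0.056]
   0.09 [0.558 0.209 0.09 ]
   0.056 [0.631 0.201 0.056]
   0.09 [0.621 0.202 0.09 ]
   0.056 [0.627 0.025 0.056]
   0.09 [0.617 0.041 0.09 ]
```

View pics/w2.png

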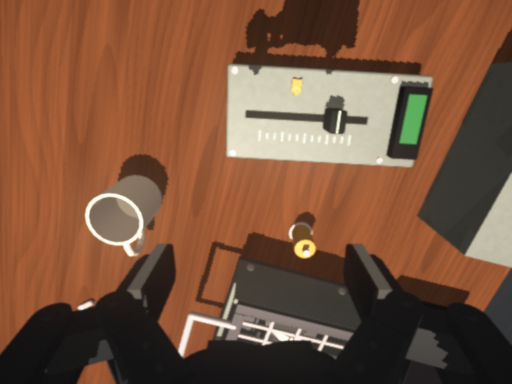

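The wrist view shows the console, corners (231,66), (433,76), (413,166), (228,157), with the grip at (336,118) and the pointer tip at (297,95); the guard bar is at lower left. Next I'll fit the console's yaw.

```bash
cat > con.py <<'E'
from h import *
import json
from scipy.optimize import least_squares
np.set_printoptions(precision=4,suppress=True)
D=[d for d in json.load(open('d.json'))]
D=[d for d in D if not(d[0]=='speed_top' and d[2][0]>380 and d[2][1]>200)]
json.dump(D,open('d.json','w'))
c=cam('wrist'); im=cv2.imread('pics/w2.png')
g=cv2.cvtColor(im,cv2.COLOR_BGR2GRAY)
cs=np.float32([[231,66],[433,76],[413,166],[228,157]]).reshape(-1,1,2)
r=cv2.cornerSubPix(g,cs,(5,5),(-1,-1),(3,50,.01)).reshape(-1,2); print(r)
P=np.array([atz(c,u,.05) for u in r]); print(P)
l=np.array([[-.175,.06],[.085,.06],[.085,-.06],[-.175,-.06]])
def T(p):
    a=p[2];return l@np.array([[np.cos(a),np.sin(a)],[-np.sin(a),np.cos(a)]])+p[:2]
s=least_squares(lambda p:(T(p)-P[:,:2]).ravel(),[.64,.2,.1]); p=s.x; print(p,s.fun)
f=lambda X:np.array([[np.cos(p[2]),np.sin(p[2])],[-np.sin(p[2]),np.cos(p[2])]])@(X[:2]-p[:2])
for n,u,z in(('speed',(336.9,119.3),.09),('mark',(297.1,94.9),.056)):
    X=atz(c,u,z); print(n,X,f(X)+[.13,0])
cr=np.hstack([cv2.resize(im[50:180,220:440],None,fx=3.6,fy=3.6,interpolation=2)]); cv2.imwrite('pics/w2c.png',cr)
E
python3 con.py
```

```text
[[229.8859  64.5126]
 [430.6304  79.0773]
 [413.     166.    ]
 [226.5477 155.5811]]
[[0.4735 0.2176 0.05  ]
 [0.7204 0.2656 0.05  ]
 [0.7461 0.156  0.05  ]
 [0.495  0.1045 0.05  ]]
[0.6529 0.1949 0.1993] [-0.0041  0.0014  0.0039  0.0049  0.002  -0.0032 -0.0018 -0.0032]
speed [0.6125 0.1903 0.09  ] [0.0896 0.0035]
mark [0.5636 0.2046 0.056 ] [0.0444 0.0272]
```

View pics/w2c.png

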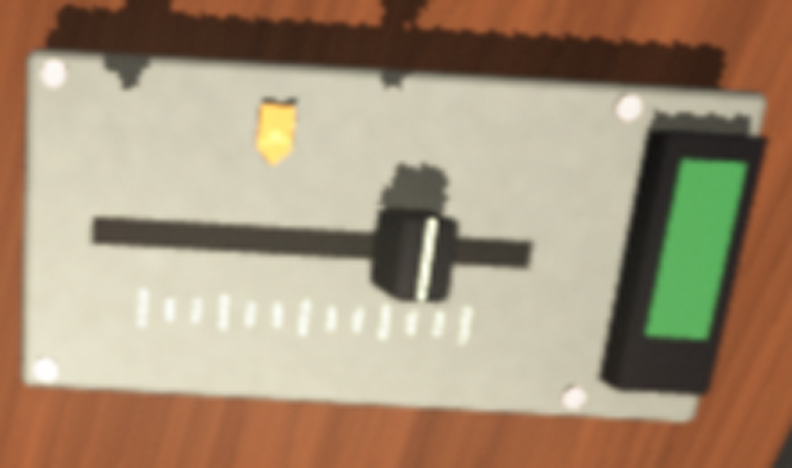

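The crop shows the white line centred at about (338.6,121.7) and the pointer tip at (295.8,95.3) in the full picture. I'll work out a move that puts the camera over them.

Run:
```python
from h import *
np.set_printoptions(precision=4,suppress=True)
s=arm.observe();c=cam('wrist');p=imaging.camera_params('wrist');print({k:p[k] for k in p if k not in'Rt'})
Rt=Ro.from_quat(s['ee_rot']).as_matrix()
print(s['eef_pos'],s['clock'],'cam in tool',Rt.T@(-c[3].T@c[4]-s['eef_pos']),'axis',Rt.T@c[3][2], 'ctr',atz(c,(256,192),.07))
for n,u,z in(('speed',(338.6,121.7),.09),('mark',(295.8,95.3),.056)): print(n,atz(c,u,z))
```

```text
{'vertical_fov': 65.83150488971472, 'cx': 259.1376552658918, 'cy': 185.58901372730142}
[0.5352 0.1242 0.3032] 3.925 cam in tool [ 0.0826  0.0002 -0.1415] axis [-0.3221  0.0007  0.9467] ctr [0.5454 0.071  0.07  ]
speed [0.6154 0.1882 0.09  ]
mark [0.5621 0.2037 0.056 ]
```

>>> step_arm(motion=[[26, 24, 18, 0, 0, 0.034, 1], [26, 24, 18, 0, 0, 0.034, 1], [26, 24, 17, 0, 0, 0, 1], [0, 0, 0, 0, 0, 0, 1], [0, 0, 0, 0, 0, 0, 1], [0, 0, 0, 0, 0, 0, 1]])

```text
clock: 4.68
eef_pos: [0.5875, 0.2168, 0.2513]
ee_rot: [0.636, 0.772, 0.0, 0.001]
wrist_force: [0.4, 0.4, -0.1]
opening: 1.0
finger_force: 0.0
```

```bash
python3 look.py w3 speed_top,mark_tip,console 0.056,0.09; python3 -c "
import cv2;im=cv2.imread('pics/w3.png');cv2.imwrite('pics/w3c.png',cv2.resize(im[80:280,140:400],None,fx=3,fy=3,interpolation=2))"
```

```text
4.675 [ 0.231  0.52   1.187 -0.     1.434  0.039] [0.588 0.217 0.251] [0.636 0.772 0.    0.001] [ 0.405  0.36  -0.093]
speed_top [276.9 193.7] 0.7
mark_tip [235.3 162.6] 0.45
console [301.6 171. ] 0.9
speed_top 2 [0.611 0.195 0.097] [np.float64(0.0015077318855323564), np.float64(0.0015077318855325102)]
   0.056 [0.617 0.179 0.056]
   0.09 [0.613 0.191 0.09 ]
mark_tip 2 [0.562 0.209 0.059] [np.float64(6.216600005332104e-05), np.float64(6.216600005317906e-05)]
   0.056 [0.562 0.208 0.056]
   0.09 [0.563 0.217 0.09 ]
console 2 [ 0.65   0.199 -0.001] [np.float64(0.0016961741098885205), np.float64(0.0016961741098884028)]
   0.056 [0.64  0.213 0.056]
   0.09 [0.633 0.222 0.09 ]
```

View pics/w3c.png

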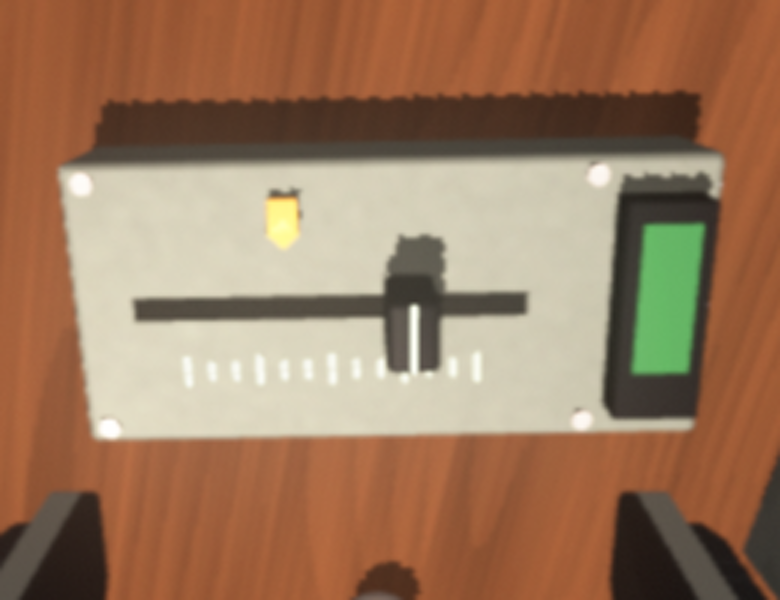

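The crop shows the white line centre at (278,192.7) and the pointer tip at (234.7,162.7) in the full picture. The console corners are clear.

```bash
cat > con2.py <<'E'
from h import *
from scipy.optimize import least_squares
np.set_printoptions(precision=4,suppress=True)
c=cam('wrist'); s=arm.observe(); print(s['clock'],s['eef_pos'],s['q'])
r=np.array([[60,168],[722,155],[693,430],[93,437]])/3+[140,80]
P=np.array([atz(c,u,.05) for u in r])
l=np.array([[-.175,.06],[.085,.06],[.085,-.06],[-.175,-.06]])
T=lambda p:l@np.array([[np.cos(p[2]),np.sin(p[2])],[-np.sin(p[2]),np.cos(p[2])]])+p[:2]
o=least_squares(lambda p:(T(p)-P[:,:2]).ravel(),[.64,.2,.1]); p=o.x; print(p,o.fun)
M=np.array([[np.cos(p[2]),np.sin(p[2])],[-np.sin(p[2]),np.cos(p[2])]])
sp=atz(c,(278,192.7),.09); mk=atz(c,(234.7,162.7),.056)
a,b=M@(sp[:2]-p[:2]),M@(mk[:2]-p[:2]); print(sp,mk,a+[.13,0],b+[.13,0])
Rt=Ro.from_quat(s['ee_rot']).as_matrix(); tx=Rt[:,0]; print('tool x yaw-90',np.arctan2(tx[1],tx[0])-np.pi/2)
print('move to grip in tool mm',1000*Rt.T@(np.r_[sp[:2],.066]-s['eef_pos']))
E
python3 con2.py
```

```text
4.875 [0.5874 0.2174 0.251 ] [ 0.2323  0.5201  1.187  -0.0001  1.4334  0.0391]
[0.6511 0.2015 0.2102] [-0.0032  0.002   0.0027  0.0026  0.0024 -0.0012 -0.0019 -0.0033]
[0.6135 0.1936 0.09  ] [0.5607 0.2086 0.056 ] [0.0916 0.0001] [0.043  0.0258]
tool x yaw-90 0.19321810746619095
move to grip in tool mm [-28.3963  20.8733 185.0485]
```

>>> step_arm(motion=[[-14, 10.5, 40, 0, 0, -0.015, 1], [-14, 10.5, 40, 0, 0, 0, 1], [0, 0, 40, 0, 0, 0, 1], [0, 0, 40, 0, 0, 0, 1], [0, 0, 26, 0, 0, 0, 1], [0, 0, 0, 0, 0, 0, 1], [0, 0, 0, 0, 0, 0, 0], [0, 0, 0, 0, 0, 0, 0], [0, 0, 0, 0, 0, 0, 0], [0, 0, 0, 0, 0, 0, 0], [0, 0, 0, 0, 0, 0, 0]])

```text
clock: 6.25
eef_pos: [0.6138, 0.1948, 0.0652]
ee_rot: [0.629, 0.777, 0.0, 0.0]
wrist_force: [-1.2, -0.7, 6.2]
opening: 0.224
finger_force: 59.4
```

>>> step_arm(motion=[[0, -10, 0, 0, 0, 0, 0], [0, -12, 0, 0, 0, 0, 0], [0, -12, 0, 0, 0, 0, 0], [0, -10, 0, 0, 0, 0, 0], [0, -4.5, 0, 0, 0, 0, 0], [0, 0, 0, 0, 0, 0, 0], [0, 0, 0, 0, 0, 0, 0], [0, 0, 0, 0, 0, 0, 0]])

```text
clock: 7.25
eef_pos: [0.5659, 0.1846, 0.0652]
ee_rot: [0.629, 0.777, 0.0, 0.0]
wrist_force: [-1.0, -0.8, 8.5]
opening: 0.224
finger_force: 60.0
```

>>> step_arm(motion=[[0, 0, 0, 0, 0, 0, 1], [0, 0, 0, 0, 0, 0, 1], [0, 0, 0, 0, 0, 0, 1], [0, 0, -40, 0, 0, 0, 1], [0, 0, -50, 0, 0, 0, 1], [14, 8, -50, 0, 0, 0, 1], [14, 8, -46, 0, 0, 0, 1], [0, 0, 0, 0, 0, 0, 1], [0, 0, 0, 0, 0, 0, 1], [0, 0, 0, 0, 0, 0, 1]])

```text
clock: 8.5
eef_pos: [0.5752, 0.2149, 0.2485]
ee_rot: [0.63, 0.777, -0.001, -0.001]
wrist_force: [-0.2, -0.1, -1.1]
opening: 1.001
finger_force: 0.0
```

```bash
rm d.json; python3 look.py w4 speed_top,mark_tip,guard_bar 0.056,0.09; python3 -c "
import cv2;im=cv2.imread('pics/w4.png');cv2.imwrite('pics/w4c.png',cv2.resize(im[80:280,140:400],None,fx=3,fy=3,interpolation=2))"
```

```text
8.5 [ 0.233  0.5    1.228 -0.     1.417  0.024] [0.575 0.215 0.248] [ 0.63   0.777 -0.001 -0.001] [-0.249 -0.11  -1.062]
speed_top [244.5 197.4] 0.78
mark_tip [244.7 161.6] 0.6
   0.056 [0.567 0.166 0.056]
   0.09 [0.566 0.179 0.09 ]
   0.056 [0.559 0.21  0.056]
   0.09 [0.559 0.219 0.09 ]
```

View pics/w4c.png

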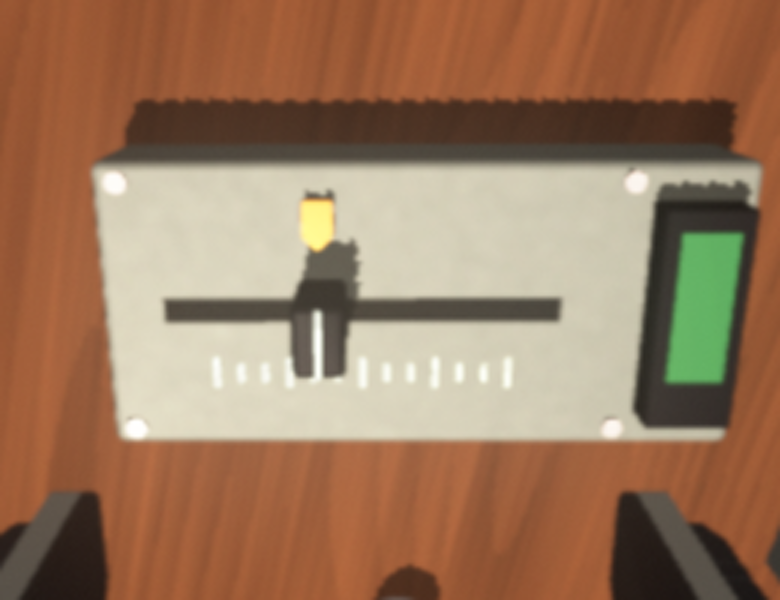

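The crop shows the grip's white line at (318,344) and the pointer tip at (318,249), so they're nearly in line. I'll check that numerically.

```bash
sed -i "s/^r=.*/r=np.array([[94,167],[761,167],[723,438],[121,438]])\/3+[140,80]/; s/278,192.7/246,194.7/; s/234.7,162.7/246,163/" con2.py; python3 con2.py
```

```text
8.7 [0.5757 0.2151 0.2494] [ 0.233   0.4993  1.226  -0.0001  1.4178  0.0244]
[0.6526 0.2006 0.2102] [-0.0026  0.0019  0.002   0.0032  0.0025 -0.002  -0.0019 -0.0031]
[0.5682 0.1827 0.09  ] [0.5617 0.2085 0.056 ] [0.0437 0.0001] [0.0427 0.0267]
tool x yaw-90 0.2086653640101106
move to grip in tool mm [-30.2064 -13.7273 183.4643]
```

Level within about 1 mm. Now to the guard bar.

>>> step_arm(motion=[[-49, -17.6, -3, 0, 0, 0, 1], [-49, -17.6, -3, 0, 0, 0, 1], [-49, -17.6, -3, 0, 0, 0, 1], [-49, -17.6, -3, 0, 0, 0, 1], [-49, -17.6, -3, 0, 0, 0, 1], [-49, -17.6, -3, 0, 0, 0, 1], [-49, -17.6, -3, 0, 0, 0, 1], [0, 0, 0, 0, 0, 0.131, 0.5], [0, 0, 0, 0, 0, 0.131, 0.5], [0, 0, 0, 0, 0, 0, 0.5], [0, 0, 0, 0, 0, 0, 0.5], [0, 0, 0, 0, 0, 0, 0.5]])

```text
clock: 10.2
eef_pos: [0.5266, -0.1455, 0.2713]
ee_rot: [0.725, 0.689, -0.0, 0.0]
wrist_force: [-0.1, 0.3, 0.4]
opening: 0.502
finger_force: 0.0
```

```bash
python3 look.py w5 guard_bar,guard_hinge 0.114,0.119
```

```text
10.2 [-0.41   0.354  1.394 -0.     1.393 -0.359] [ 0.527 -0.145  0.271] [ 0.725  0.689 -0.     0.   ] [-0.054  0.257  0.366]
guard_bar [235.2 191.6] 0.94
guard_hinge [464.6 186.9] 0.72
   0.114 [ 0.5   -0.17   0.114]
   0.119 [ 0.501 -0.168  0.119]
   0.114 [ 0.745 -0.177  0.114]
   0.119 [ 0.741 -0.175  0.119]
```

View pics/w5.png

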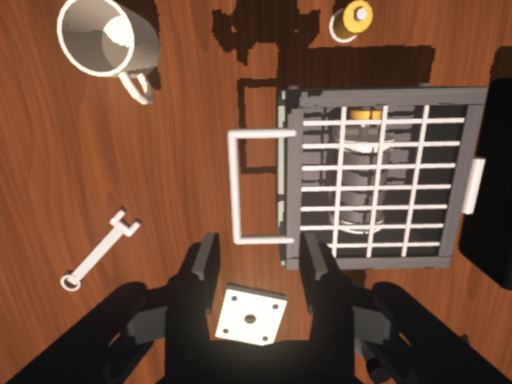

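The view shows the bar running from (232,132) to (238,242), in an open gap in front of the cage. The mug and solenoid are clear of it.

Run:
```python
from h import *
np.set_printoptions(precision=4,suppress=True)
c=cam('wrist');s=arm.observe()
A=atz(c,(233,134),.114);B=atz(c,(238,240),.114);print(s['eef_pos'],s['q'],A,B,np.linalg.norm(A-B),'yaw',np.arctan2(-(A-B)[0],(A-B)[1]),(A+B)/2)
tx=Ro.from_quat(s['ee_rot']).as_matrix()[:,0];print(np.arctan2(-tx[0],tx[1]))
```

```text
[ 0.5266 -0.1455  0.2713] [-0.4099  0.3541  1.3944 -0.0001  1.393  -0.3578] [ 0.5027 -0.1084  0.114 ] [ 0.4988 -0.2283  0.114 ] 0.11998137087691726 yaw -0.03280252585435601 [ 0.5008 -0.1684  0.114 ]
-0.05212821757536057
```

>>> step_arm(motion=[[-8, -15, 27, 0, 0, -0.018, 0.5], [-8, -15, 27, 0, 0, 0, 0.5], [-8, -14, 28, 0, 0, 0, 0.5], [0, 0, 28, 0, 0, 0, 0.5], [0, 0, 0, -0.1, 0, 0, 0.5], [0, 0, 0, -0.1, 0, 0, 0.5], [0, 0, 0, -0.1, 0, 0, 0.5], [0, 0, 0, -0.1, 0, 0, 0.5], [0, 0, 0, 0, 0, 0, 0.5], [0, 0, 0, 0, 0, 0, 0.5]])

```text
clock: 11.6
eef_pos: [0.4822, -0.1683, 0.1618]
ee_rot: [0.705, 0.681, 0.138, 0.143]
wrist_force: [0.2, -0.1, -0.1]
opening: 0.497
finger_force: 0.0
```

```bash
python3 look.py w6 guard_bar 0.114
python3 - <<'E'
from h import *
np.set_printoptions(precision=4,suppress=True)
s=arm.observe();R=Ro.from_quat(s['ee_rot']).as_matrix();print(s['q'],s['eef_pos'],'zt',R[:,2],'bar in tool mm',1000*R.T@(np.array([.501,-.168,.114])-s['eef_pos']))
E
```

```text
11.6 [-0.621  0.226  1.991  0.378  0.62  -0.862] [ 0.482 -0.168  0.162] [0.705 0.681 0.138 0.143] [ 0.228 -0.101 -0.09 ]
guard_bar [256.2 207.6] 0.57
guard_bar 2 [ 0.5   -0.169  0.113] [np.float64(0.0008553171269133629), np.float64(0.0008553171269134204)]
   0.114 [ 0.5   -0.168  0.114]
[-0.6206  0.2261  1.9911  0.3789  0.6199 -0.8626] [ 0.4824 -0.1681  0.1617] zt [ 0.3891 -0.014  -0.9211] bar in tool mm [ 0.8083 -1.4776 51.1448]
```

View pics/w6.png

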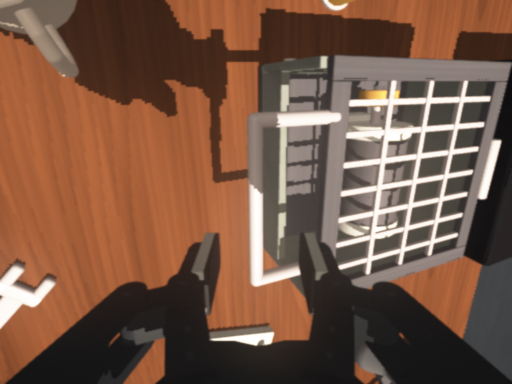

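The view shows the bar between the fingers at about (256,200), and two-view triangulation gives (0.500,-0.169,0.113). I'll advance and close.

>>> step_arm(motion=[[1, -2, 20, 0, 0, 0, 0.5], [0, 0, 20, 0, 0, 0, 0.5], [0, 0, 18, 0, 0, 0, 0.5], [0, 0, 11, 0, 0, 0, 0.5], [0, 0, 0, 0, 0, 0, 0.5], [0, 0, 0, 0, 0, 0, 0], [0, 0, 0, 0, 0, 0, 0], [0, 0, 0, 0, 0, 0, 0], [0, 0, 0, 0, 0, 0, 0], [0, 0, 0, 0, 0, 0, 0]])

```text
clock: 12.95
eef_pos: [0.5063, -0.1679, 0.0975]
ee_rot: [0.705, 0.681, 0.138, 0.143]
wrist_force: [-5.9, -1.2, 4.6]
opening: 0.093
finger_force: 58.6
```

```bash
cat > plan.py <<'E'
from h import *
import sys
np.set_printoptions(precision=4,suppress=True)
# arc plan: from current commanded pose, rotate about hinge by steps
s=arm.observe();R=Ro.from_quat(s['ee_rot']);p=s['eef_pos'];print(p,s['q'],s['opening'],s['finger_force'],s['wrist_force'])
yaw=-.033; ax=np.array([-np.sin(yaw),np.cos(yaw),0]); H=np.array([.500,-.169,.113])+.245*np.array([np.cos(yaw),np.sin(yaw),0])
H[2]=.114; n=10;st=.785/n
Q=Ro.from_rotvec(ax*st); pn=H+Q.apply(p-H)
print('row mm',1000*R.inv().apply(pn-p),'turn',R.inv().apply(ax*st))
E
python3 plan.py
```

```text
[ 0.5063 -0.1679  0.0975] [-0.5862  0.3723  2.0139  0.4818  0.4551 -0.9545] 0.09275791405600466 58.57160031795502 [-5.913  -1.2349  4.6325]
row mm [ -0.011    6.7953 -17.5062] turn [ 0.0785 -0.0001 -0.0001]
```

>>> step_arm(motion=[[0, 3.2, -8.8, 0.0393, 0, 0, 0], [0, 3.2, -8.8, 0.0393, 0, 0, 0], [0, 3.2, -8.8, 0.0393, 0, 0, 0], [0, 3.2, -8.8, 0.0393, 0, 0, 0], [0, 3.2, -8.8, 0.0393, 0, 0, 0], [0, 3.2, -8.8, 0.0393, 0, 0, 0], [0, 3.2, -8.8, 0.0393, 0, 0, 0], [0, 3.2, -8.8, 0.0393, 0, 0, 0], [0, 3.2, -8.8, 0.0393, 0, 0, 0], [0, 3.2, -8.8, 0.0393, 0, 0, 0], [0, 0, 0, 0, 0, 0, 0]])

```text
clock: 14.32
eef_pos: [0.5177, -0.1682, 0.1895]
ee_rot: [0.719, 0.695, 0.002, 0.002]
wrist_force: [-4.5, -0.6, 1.0]
opening: 0.092
finger_force: 59.7
```

```bash
cat > ang.py <<'E'
from h import *
np.set_printoptions(precision=4,suppress=True)
s=arm.observe();R=Ro.from_quat(s['ee_rot']).as_matrix();g=s['eef_pos']-.0187*R[:,2]
d=g-np.array([.745,-.177,.114]);print(s['clock'],s['q'],s['wrist_force'],'grasp',g,'r',np.hypot(d[0],d[2]),'angle',np.arctan2(d[2],-d[0]))
E
python3 ang.py
```

```text
14.325 [-0.4559  0.4108  1.5399  0.0018  1.1862 -0.4221] [-4.4621 -0.612   0.9629] grasp [ 0.5176 -0.1682  0.2082] r 0.24613836681262263 angle 0.3928525048233968
```

Tracking well: 0.393 rad with low force. Second half.

>>> step_arm(motion=[[0, 3.2, -8.8, 0.0393, 0, 0, 0], [0, 3.2, -8.8, 0.0393, 0, 0, 0], [0, 3.2, -8.8, 0.0393, 0, 0, 0], [0, 3.2, -8.8, 0.0393, 0, 0, 0], [0, 3.2, -8.8, 0.0393, 0, 0, 0], [0, 3.2, -8.8, 0.0393, 0, 0, 0], [0, 3.2, -8.8, 0.0393, 0, 0, 0], [0, 3.2, -8.8, 0.0393, 0, 0, 0], [0, 3.2, -8.8, 0.0393, 0, 0, 0], [0, 3.2, -8.8, 0.0393, 0, 0, 0], [0, 0, 0, 0, 0, 0, 0], [0, 0, 0, 0, 0, 0, 0], [0, 0, 0, 0, 0, 0, 0], [0, 0, 0, 0, 0, 0, 0]])

```text
clock: 16.08
eef_pos: [0.5637, -0.1697, 0.2705]
ee_rot: [0.706, 0.682, -0.134, -0.138]
wrist_force: [-5.2, 0.9, 4.1]
opening: 0.089
finger_force: 60.3
```

```bash
python3 ang.py
python3 - <<'E'
from h import *
np.set_printoptions(precision=3,suppress=True)
L=[]
A,ia=snap('top');B,ib=snap('side')
cv2.imwrite('pics/e.png',np.hstack([cv2.resize(x,(400,300)) for x in(ia[90:282,130:386],ib[90:282,110:366])])[:,:,::-1])
E
```

```text
16.075 [-0.3584  0.6867  0.9025 -0.1277  1.9186 -0.3445] [-5.2307  0.9178  4.0523] grasp [ 0.5708 -0.1699  0.2879] r 0.24614500706779333 angle 0.784303572903174
```

View pics/e.png

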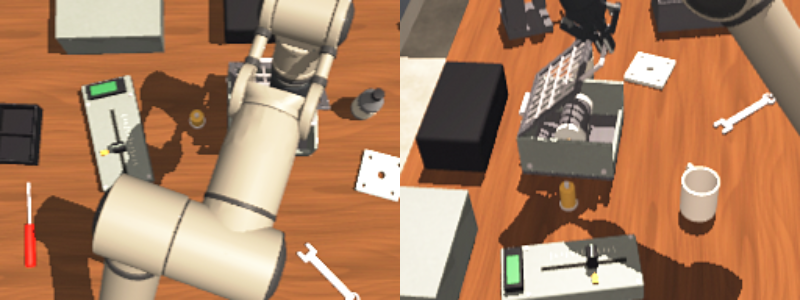

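The guard is held open at about 45° (right crop, bar in the fingers near (598,62)). The grip is level with the pointer and the rest of the bench is undisturbed, so I'm handing in.

```bash
python3 -c "
from workcell import arm
print(arm.finish_job())"
```

```text
the job is handed in; nothing more can be done
None
```

I set the speed grip level with the pointer (within about 1 mm by camera) while the guard was shut, then lifted the guard by its bar. I handed in at 16 s with the gripper still holding it at about 0.784 rad; the hand-in gave no verdict.

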